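# Load a left- and right-hand bracket pair on the spray rail

### The job

Load the spray rail: hang the left-hand bracket (toe pointing left when its hook points away from you) in the carriage's left bay and the right-hand one in the right bay, so that the toes point away from each other; lift each hook over the front lip and lower it in the grip until it sits on the trough floor behind the lip before you let go. Then slide the loaded carriage along its rail fully home to the left stop, in front of the screen, with both brackets still hanging. Leave the bearing, the gear and the spanner where they lie.

Things in the scene. Friction and masses are not known exactly. Their poses are not given: they have to be found in the camera images.
- lh_bracket_tab (a point): Grip tab on top of the left-hand bracket: 24 mm wide (y), 8 thick (x), free from 125 to 166 mm above the foot's underside; this point is at 150. Dark angle bracket (0.42 kg, stands upright, balanced under the tab) bolted to a bright hooked strip. x: the way the hook points, at the start within 0.35 rad of straight ahead; z up. The foot's toe points left (+y) when the hook points away from you.
- rh_bracket_tab (a point): Grip tab of the right-hand bracket, the mirror image of the left-hand one: its toe points right (-y) when the hook points away from you. Same sizes. The foot reaches 46 mm to -x and 16 to +x of this point, 23 to either side, and the toe, with a triangular gusset beside it, 74 mm to its side.
- lh_bracket_tip (a point): Centre of the lower end of the left-hand piece's hook tip: 19 mm along x from the tab point and 51 mm below it. A bridge 5 mm thick runs back from the tab's root and turns down into the tip, which is 24 mm wide (y), 5 thick (x) and hangs 21 mm below the bridge; the gap between tip and upright strip is 14 mm. Axes as the tab.
- rh_bracket_tip (a point): The same point of the right-hand piece.
- bay_left (a point): Place for the hook tip's lower end: a point on the trough floor in the left bay of the grey carriage. x across the rail, away from the robot; y along it, left; z up. Front lip: 18 mm high above the floor, from x = -9.5 to -5.5 mm; back wall at x = +18.5, 26 high. Bay 36 mm wide (y) between separators 20 high, centred here. Going down upright, a tip within 3 mm of x = 0 clears lip and rest strip.
- bay_right (a point): The same point of the right bay, 110 mm to the right of the left one. Under both bays a rubber rest strip, 35 to 50 mm below the trough floor, stands 4 mm proud of the lip's front; a hung piece leans on it and may tilt up to 0.15 rad.
- handle (a point): On the axis of the carriage's upright black handle, a round post 14 mm across, its top 20 mm above this point and its foot 40 below; at the carriage's right-hand end, 63 mm to the right of the right bay and 16.5 mm farther back. Axes as bay_left. Can be gripped from above.
- carriage (a joint): Carriage position on its rail, m: 0 at the right (loading) end, growing to the left (+y of bay_left) up to 0.130 at the left stop, in front of the sheet-metal screen. Starts between 0 and 0.03. It rolls with about 2 N of drag and stays where it is left.
- spray_rail: Fixed bench rail: aluminium beam 440 mm long on two posts, carrying the carriage, trough floor 130 mm above the bench; at its left half a drip tray below and an upright screen (150 mm high) 74 mm behind this origin, which lies on the bench under the middle of the rail. x across the rail, y along it to the left.
- bearing: Ball bearing lying loose on the bench, 52 mm across, 15 mm high; origin at its underside. A bystander.
- gear: Small loose steel gear, 56 mm across, 28 mm high; origin at its underside. A bystander.
- spanner: Combination spanner lying loose on the bench, 33 x 152 x 7 mm; origin at its underside, long along y. A bystander.
There are look-alikes about, which are no part of the job. What is shaped like the part that bears lh_bracket_tab but green is not meant.

How it is judged:
By the outcome, as a careful person would: the job done as asked, in the order asked, and still so for the second after the job is handed in, with the robot touching nothing.
It also fails if it takes over 70 s, if anything falls off the work surface, if the arm or the gripper's body presses on something with over 40 N, if the wrist force passes 120 N, or if a joint passes its speed limit or range.

### The arm

A 7-joint arm with a two-finger parallel gripper is mounted at the origin on a cart in front of the work surface, level with it; the furniture and walls round the work are solid. World frame = base frame: x ahead of the robot, y to its left, z up, the work surface at z = 0. Lengths are in m, angles in rad, forces in N, time in s.
With the tool pointing down it reaches from about 0.35 to 0.9 m from the base axis. Payload 7.2 kg.
Tool frame: the origin (TCP) lies at the very end of the fingers, on their centre line; the grasp point (between the pads) lies arm.grip_point_offset behind it (arm.grip_point_offset is the distance from the TCP to the grasp point, in m); x points along the fingers, y is the direction in which the jaws open and shut, and the axes are right-handed (so a half turn about x gives the same grasp; the last joint's range is limited). The gripper opens to 85 mm and grips with 20 to 120 N. Pads are 22 mm wide; open, the fingers measure 114 mm over their backs; the gripper's body (76 mm by 85 mm) begins 54 mm behind the grasp point. The pads swing forward as they close: fully open they stand 13 mm farther back than shut.
Start: joints at [-1.228, 0.411, -0.013, 1.596, 0.006, 1.134, -0.082], TCP at [0.25, 0.573, 0.231] pointing down, gripper open.
Joint ranges: [-2.95, 2.95], [-0.29, 1.99], [-1.47, 1.44], [0.14, 2.54], [-1.03, 4.17], [0.13, 1.85], [-2.86, 2.86]. Speed limits (rad/s): [2.39, 2.39, 3.01, 3.01, 3.14, 3.14, 3.14].

### API

Orientations are given as a rotation vector (axis times angle).
In Python, from rig import monitor, snapshot, job, arm gives the robot as it stands. The module is installed in compiled form; this text tells all that it offers.
- The arm moves only by the tool jog_arm, never from a script. Its argument "increments" is a list of rows, each a list of 3 entries, a list of its own where there are three numbers: the shift along the world's x, y, z in m, then the turn, a rotation vector about the world's x, y, z in degrees, then the closure, from 0 (fully open) to 1 (shut). A call has 1 to 5 rows; each row shifts and turns the pose as measured when the row begins; what a row does not reach is not made up. A row lasts 1/10 s, in which the tool goes at most 50 mm and 8.59 degrees, less where a joint would pass 70% of its speed; a pose out of reach is approached as far as the arm can. A call is refused whole if a number of a shift passes 0.05 or a number of a turn 8.59, either way. A call with a gripper value outside its range is refused whole. The fingers move at their own pace and stop on an object; the grip force is fixed at half the most. Time passes only in rows, so rows that do not move let the fingers close. It gives the time, the measured TCP pose, the force and the opening at its end, in the units of the state.
- monitor.get_obs(): the state, without advancing time (a new reading comes with each control period).
- snapshot(name): name is "side" or "top" or "wrist"; returns a dict with "img" (384x512x3 uint8, red, green, blue), "depth" (384x512 float32, m along the optical axis (not along the pixel's ray), 0 where there is no reading), "mtx" (3x3 intrinsics, pixels), "origin" and "orientation" of the camera in the world. Camera axes: x right, y down, z forward; pixel columns grow to the right and rows downward; lengths in m; the calibration is good to about 2 mm. The wrist camera is an equidistant fisheye: a pixel r from the principal point sees the ray r / f radians off the axis. A picture is of the moment at which its call begins.
- job.sign_off(): hands the job in, once; it reports no verdict.
The state is a dict: "t": time; "joint_pos": joint angles; "joint_vel": joint speeds; "joint_efforts": joint torques, N m; "position": TCP position; "eef_rot": TCP orientation; "ft_force": force on the tool from outside, world axes, zero at the start; "ft_torque": the same for the moment, N m; "width": finger opening in m.
Only numpy, scipy, OpenCV 4.12 (cv2) and the standard library are available. Lean on these libraries where they do the work, as an engineer would, in place of code of your own. Each camera call takes 0.05 s, during which the arm holds its last target.

## Working session

There is one attempt and no reset: what is moved stays moved. The work goes in short steps, Python scripts to look and compute and a tool call to move; the robot and the scene stay as the last step left them, time stands still between calls to the robot, and variables do not carry over. Pictures are saved under pics/ and viewed, and the job is handed in when it is done.

Besides the shell and the picture viewer there is one more tool, called after "Emit:" as name([rows], argument=value, ...), one row to a line, values as JSON. jog_arm: Moves the arm, as the interface text tells. Its arguments: {"type":"object","properties":{"increments":{"type":"array"}},"required":["increments"]}

```bash
mkdir -p pics
cat > h.py <<'E'
import numpy as np, cv2
from scipy.spatial.transform import Rotation as R
from rig import monitor, snapshot, job, arm
def cap(n,tag):
    s=snapshot(n); np.savez(f'pics/{tag}.npz',**{k:np.array(v) for k,v in s.items()})
    cv2.imwrite(f'pics/{tag}.png',s['img'][:,:,::-1]); return s
def load(tag): return dict(np.load(f'pics/{tag}.npz'))
def rot(o):
    o=np.array(o)
    return o if o.shape==(3,3) else R.from_rotvec(o).as_matrix()
def cloud(s):
    K=s['mtx'];d=s['depth'];v,u=np.mgrid[:d.shape[0],:d.shape[1]]
    x=(u-K[0,2])/K[0,0]*d;y=(v-K[1,2])/K[1,1]*d
    return np.stack([x,y,d],-1)@rot(s['orientation']).T+s['origin']
E
python3 - <<'E'
from h import *
o=monitor.get_obs()
print({k:np.round(v,3) for k,v in o.items()}, arm.grip_point_offset)
for n in ['side','top','wrist']:
    s=cap(n,n+'0'); print(n,s['mtx'],s['origin'],s['orientation'])
E
```

```text
{'t': np.float64(0.0), 'joint_pos': array([-1.228,  0.412, -0.013,  1.597,  0.006,  1.134, -0.082]), 'joint_vel': array([ 0.001,  0.   , -0.001,  0.001, -0.   ,  0.001,  0.001]), 'joint_efforts': array([-0.0000e+00, -6.0064e+01,  6.8200e-01, -2.9942e+01,  1.4000e-02,
        1.1000e-02,  0.0000e+00]), 'position': array([0.249, 0.573, 0.23 ]), 'eef_rot': array([ 0.321,  1.547, -0.323]), 'ft_force': array([-0.372,  0.115,  0.053]), 'ft_torque': array([0.049, 0.023, 0.02 ]), 'width': np.float64(0.086)} 0.0187
side [[458.61300085   0.         254.8619075 ]
 [  0.         458.61300085 186.45584789]
 [  0.           0.           1.        ]] [0.32936069 1.09912996 0.89824099] [-0.16670283  2.77987744 -1.38190352]
top [[401.60772951   0.         253.65267888]
 [  0.         401.60772951 195.07421548]
 [  0.           0.           1.        ]] [0.22962567 0.0754538  1.20314545] [-2.12069097  2.11380065 -0.21401763]
wrist [[297.31863964   0.         255.40584855]
 [  0.         297.31863964 194.0528989 ]
 [  0.           0.           1.        ]] [0.18645189 0.59967788 0.37424457] [2.42761679 1.58990014 0.21957566]
```

View pics/side0.png

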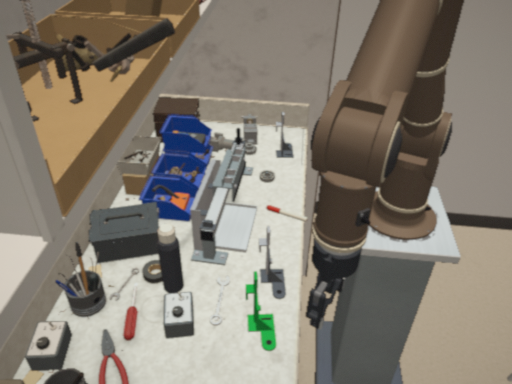

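View pics/top0.png

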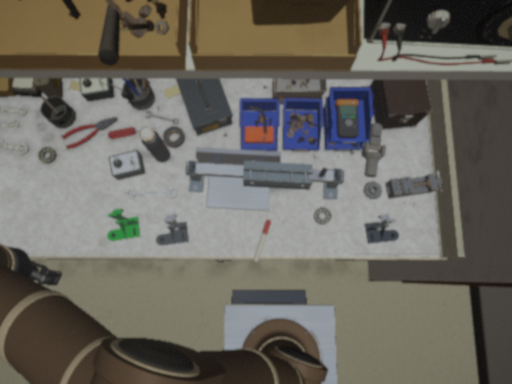

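View pics/wrist0.png

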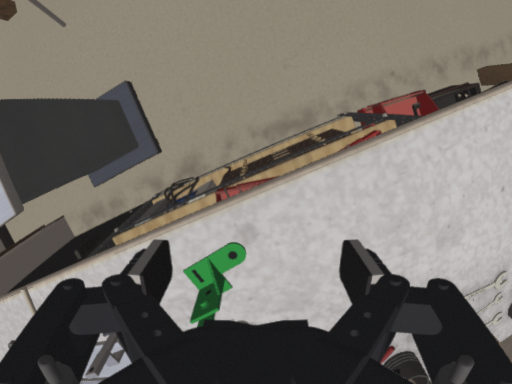

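Run:
```python
from h import *
s=load('top0');i=s['img'][:,:,::-1]
a=cv2.resize(i[195:255,95:215],None,fx=6,fy=6,interpolation=2);b=cv2.resize(i[195:255,350:430],None,fx=6,fy=6,interpolation=2)[:, :]
c=cv2.resize(i[140:220,180:350],None,fx=4.6,fy=4.6,interpolation=2)[:360]
cv2.imwrite('pics/c1.png',cv2.resize(np.hstack([a,b]),(800,240)));cv2.imwrite('pics/c2.png',c)
s=load('side0');i=s['img'][:,:,::-1]
cv2.imwrite('pics/c3.png',np.hstack([cv2.resize(i[215:355,235:305],None,fx=4,fy=4,interpolation=2),cv2.resize(i[100:240,190:310],None,fx=4,fy=4,interpolation=2)]))
for n in ['top0','side0']:
    s=load(n);P=cloud(s)
    z=P[...,2]; print(n,[np.round(P[r,c],3) for r,c in ([(230,173),(230,380),(190,240),(225,123)] if n=='top0' else [(260,270),(145,285)])])
```

```text
top0 [array([0.363, 0.312, 0.018]), array([ 0.36 , -0.287,  0.06 ]), array([0.488, 0.115, 0.003]), array([0.376, 0.456, 0.032])]
side0 [array([0.364, 0.313, 0.078]), array([0.329, 1.099, 0.898])]
```

View pics/c1.png

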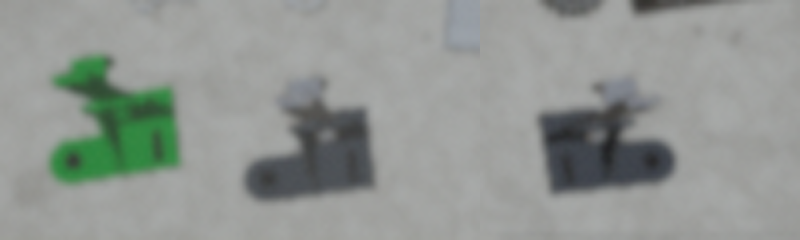

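View pics/c2.png

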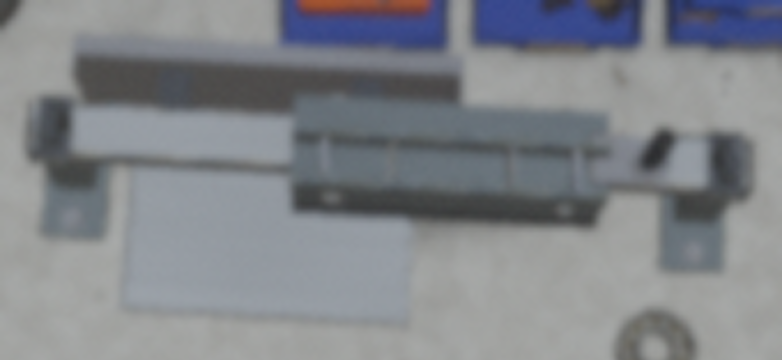

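View pics/c3.png

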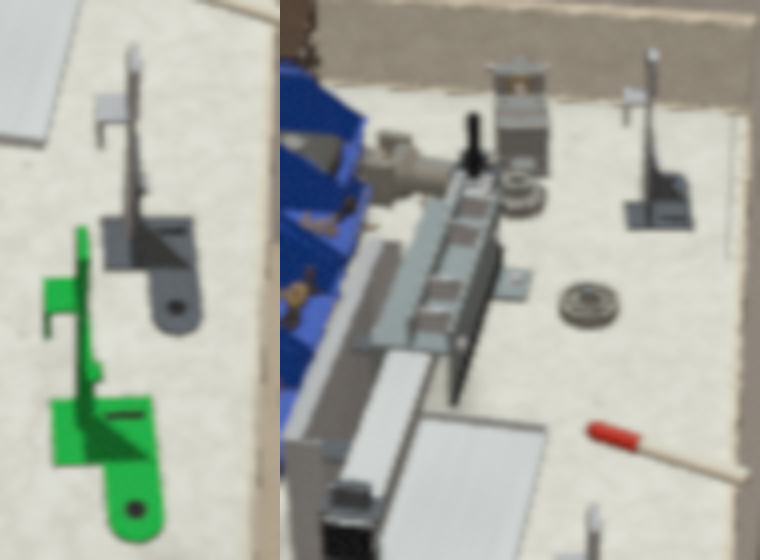

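Run:
```python
from h import *
o=monitor.get_obs();print(R.from_rotvec(o['eef_rot']).as_matrix().round(3))
for n in ['top0','side0']:
    s=load(n);P=cloud(s);ok=s['depth']>0
    for nm,c in [('LH',(0.37,0.31)),('RH',(0.36,-0.29))]:
        m=ok&(np.hypot(P[...,0]-c[0],P[...,1]-c[1])<0.09)
        print(n,nm)
        for a,b in [(0.01,.03),(0.09,.12),(.12,.132),(.132,.18)]:
            q=P[m&(P[...,2]>a)&(P[...,2]<b)]
            if len(q): print(a,b,len(q),q.mean(0).round(4),q.min(0).round(3),q.max(0).round(3))
    m=ok&(P[...,2]>.07)&(P[...,2]<.25)&(P[...,0]>.45)&(P[...,0]<.62)&(abs(P[...,1])<.3)
    q=P[m];print(len(q))
    h=np.histogram(q[:,2],bins=np.arange(.07,.25,.01));print(list(zip(h[1].round(2),h[0])))
```

```text
[[-0.     0.399  0.917]
 [-0.001  0.917 -0.399]
 [-1.    -0.001  0.   ]]
top0 LH
0.01 0.03 33 [0.3484 0.3054 0.0185] [0.328 0.273 0.01 ] [0.369 0.36  0.03 ]
0.09 0.12 16 [0.3728 0.2934 0.103 ] [0.368 0.285 0.092] [0.392 0.308 0.118]
0.12 0.132 48 [0.3847 0.2966 0.1256] [0.367 0.286 0.121] [0.395 0.31  0.13 ]
0.132 0.18 50 [0.3709 0.2945 0.1586] [0.367 0.284 0.134] [0.376 0.307 0.174]
top0 RH
0.01 0.03 39 [ 0.3581 -0.2901  0.0179] [ 0.327 -0.307  0.01 ] [ 0.39  -0.259  0.029]
0.09 0.12 16 [ 0.3779 -0.274   0.1072] [ 0.37  -0.292  0.093] [ 0.393 -0.268  0.118]
0.12 0.132 53 [ 0.3857 -0.2784  0.1257] [ 0.369 -0.292  0.122] [ 0.394 -0.269  0.131]
0.132 0.18 48 [ 0.3725 -0.2793  0.1584] [ 0.369 -0.293  0.134] [ 0.377 -0.269  0.17 ]
3927
[(np.float64(0.07), np.int64(100)), (np.float64(0.08), np.int64(197)), (np.float64(0.09), np.int64(419)), (np.float64(0.1), np.int64(479)), (np.float64(0.11), np.int64(603)), (np.float64(0.12), np.int64(446)), (np.float64(0.13), np.int64(840)), (np.float64(0.14), np.int64(371)), (np.float64(0.15), np.int64(428)), (np.float64(0.16), np.int64(11)), (np.float
[... 773 characters left out ...]
.12 ] [ 0.396 -0.263  0.131]
0.132 0.18 36 [ 0.3762 -0.2735  0.1521] [ 0.371 -0.287  0.133] [ 0.381 -0.267  0.168]
2910
[(np.float64(0.07), np.int64(89)), (np.float64(0.08), np.int64(188)), (np.float64(0.09), np.int64(338)), (np.float64(0.1), np.int64(398)), (np.float64(0.11), np.int64(468)), (np.float64(0.12), np.int64(323)), (np.float64(0.13), np.int64(442)), (np.float64(0.14), np.int64(377)), (np.float64(0.15), np.int64(241)), (np.float64(0.16), np.int64(11)), (np.float64(0.17), np.int64(11)), (np.float64(0.18), np.int64(12)), (np.float64(0.19), np.int64(12)), (np.float64(0.2), np.int64(0)), (np.float64(0.21), np.int64(0)), (np.float64(0.22), np.int64(0)), (np.float64(0.23), np.int64(0))]
```

```bash
cat >> h.py <<'E'
def ray(s,uv,fish=False):
    K=s['mtx'];uv=np.atleast_2d(uv).astype(float)
    a=(uv-[K[0,2],K[1,2]])/[K[0,0],K[1,1]]
    if fish:
        r=np.linalg.norm(a,axis=1,keepdims=True);d=np.hstack([a/np.maximum(r,1e-9)*np.sin(r),np.cos(r)])
    else: d=np.hstack([a,np.ones((len(a),1))])
    return d@rot(s['orientation']).T
def onz(s,uv,z,fish=False):
    d=ray(s,uv,fish);o=s['origin'];return o+d*((z-o[2])/d[:,2:3])
def proj(s,X,fish=False):
    K=s['mtx'];c=(np.atleast_2d(X)-s['origin'])@rot(s['orientation'])
    if fish:
        th=np.arctan2(np.hypot(c[:,0],c[:,1]),c[:,2]);r=np.hypot(c[:,0],c[:,1])
        a=c[:,:2]/r[:,None]*th[:,None]
    else: a=c[:,:2]/c[:,2:]
    return a*[K[0,0],K[1,1]]+[K[0,2],K[1,2]]
E
python3 - <<'E'
from h import *
s=load('top0');P=cloud(s)
q=P[(P[...,0]>.45)&(P[...,0]<.62)&(abs(P[...,1])<.3)&(s['depth']>0)]
b=q[(q[:,2]>.151)&(q[:,2]<.16)]
print('z.15-.16',len(b),b.min(0),b.max(0))
# print map: for several y, profile x->z
for v in range(160,195,1):
    print(v,' '.join(f"{P[v,c,0]*1e3:.0f}/{P[v,c,1]*1e3:.0f}/{P[v,c,2]*1e3:.0f}" for c in range(200,345,14)))
f=q[(q[:,2]>.17)];print('handle',f.mean(0),f.min(0),f.max(0),len(f))
E
```

```text
z.15-.16 322 [ 0.47855557 -0.11315747  0.15103113] [0.57324296 0.23419562 0.15959601]
160 568/233/55 555/187/98 570/151/49 567/108/58 555/67/99 563/26/74 585/-21/0 585/-64/0 586/-108/-3 586/-152/-3 586/-195/-2
161 564/233/57 552/187/99 570/151/38 567/109/48 552/67/101 563/26/63 581/-20/2 581/-64/2 580/-107/6 582/-151/-1 580/-193/6
162 561/233/57 550/187/96 569/152/29 569/109/32 541/68/129 562/25/55 578/-20/0 579/-64/-3 578/-107/2 579/-151/-1 579/-194/1
163 559/233/54 546/187/99 571/153/12 568/109/22 537/68/132 537/29/131 537/-10/132 574/-63/4 575/-107/0 575/-150/3 576/-195/-1
164 541/226/107 540/186/109 570/153/3 568/110/12 534/68/131 535/29/128 534/-10/131 534/-48/133 573/-108/-3 573/-151/-1 572/-194/0
165 536/225/113 537/186/108 536/146/113 567/110/2 531/68/131 533/29/127 531/-10/132 532/-49/130 532/-87/131 569/-150/2 569/-194/1
166 534/225/108 534/186/110 534/146/111 534/107/112 530/67/125 528/29/134 528/-10/134 529/-48/132 566/-107/1 566/-151/1 565/-193/4
167 531/225/111 530/185/112 532/146/108 531/107/111 526/68/130 527/29/126 527/-10/129 525/-48/135 563/-107/-2 562/-150/3 562/-
[... 2859 characters left out ...]
0 488/195/1 488/152/3 488/109/4 489/66/-0 490/23/-3 490/-20/-2 490/-63/-3 489/-105/1 487/-146/10 490/-191/-1
191 483/237/8 485/195/3 484/152/6 485/109/1 485/66/4 485/24/6 487/-20/-2 486/-62/2 487/-106/-4 485/-147/7 487/-191/1
192 481/237/7 482/195/3 482/152/3 483/109/-0 482/66/4 483/23/-2 483/-19/1 483/-62/1 483/-105/1 482/-147/6 483/-191/0
193 479/238/-2 478/195/3 479/152/2 479/109/0 480/66/0 479/24/2 481/-20/-3 480/-62/-2 481/-105/-2 479/-146/8 480/-190/4
194 476/237/1 475/195/2 476/152/1 475/109/5 476/66/4 477/24/-1 477/-19/0 477/-62/-1 477/-105/2 475/-146/10 478/-191/-2
handle [0.6013589  0.02874057 0.53719859] [ 0.49378979 -0.29972546  0.17505516] [0.61999493 0.29999957 0.64610383] 7992
```

Run:
```python
from h import *
s=load('top0');g=s['img'].max(2)
for nm,(x0,x1,y0,y1) in [('LH',(150,195,212,250)),('RH',(360,405,210,248))]:
    m=(g[y0:y1,x0:x1]<95)
    vu=np.argwhere(m)[:,::-1]+[x0,y0]
    X=onz(s,vu,0.006)[:,:2]
    r=cv2.minAreaRect(X.astype(np.float32));print(nm,len(X),np.round(cv2.boxPoints(r),3).tolist(),r[1:])
    P=cloud(s)[y0:y1,x0:x1].reshape(-1,3)
    t=P[(P[:,2]>.135)&(P[:,2]<.18)][:,:2]
    l=cv2.fitLine(t.astype(np.float32),cv2.DIST_HUBER,0,.01,.01).ravel();print('tabline',l,np.degrees(np.arctan2(-l[0]*np.sign(l[1]),abs(l[1]))))
```

```text
LH 407 [[0.32199999690055847, 0.35899999737739563], [0.33399999141693115, 0.27000001072883606], [0.3959999978542328, 0.27900001406669617], [0.3840000033378601, 0.367000013589859]] ((0.06277678161859512, 0.08927257359027863), 7.796302318572998)
tabline [ 0.23362589 -0.9723266   0.37115338  0.29241613] 13.510636
RH 451 [[0.32899999618530273, -0.2680000066757202], [0.34200000762939453, -0.3569999933242798], [0.39899998903274536, -0.3490000069141388], [0.38600000739097595, -0.2590000033378601]] ((0.05754326656460762, 0.09052400290966034), 8.216082572937012)
tabline [ 0.0879911  -0.9961213   0.3720243  -0.27933475] 5.0480466
```

Emit:
jog_arm([
  [[0.03,-0.05,0.01],[0,0,-8.5],0],
  [[0.03,-0.05,0.01],[0,0,-8.5],0],
  [[0.01,-0.05,0.0],[0,0,-8.5],0],
  [[0.01,-0.05,0.0],[0,0,-8.5],0],
  [[0.01,-0.03,0.0],[0,0,-8.5],0],
])

```text
t: 0.65
position: [0.3299, 0.3535, 0.246]
eef_rot: [0.899, 1.381, -0.902]
ft_force: [-0.4, -0.1, -0.3]
width: 0.0856
```

Emit:
jog_arm([
  [[0.015,-0.02,0.0],[0,0,-8],0],
  [[0.015,-0.02,0.0],[0,0,-5],0],
  [[0.01,-0.01,0.0],[0,0,0],0],
  [[0,0,0],[0,0,0],0],
])

```text
t: 1.05
position: [0.3722, 0.2961, 0.2464]
eef_rot: [1.084, 1.289, -1.086]
ft_force: [-0.5, -0.0, 0.3]
width: 0.0853
```

Run:
```python
from h import *
o=monitor.get_obs();M=R.from_rotvec(o['eef_rot']).as_matrix();print(o['position'],M.round(3),np.degrees(np.arctan2(M[1,1],M[0,1])),o['joint_pos'])
s=cap('wrist','w1');print(s['origin'])
```

```text
[0.37221073 0.29605297 0.24641087] [[-0.004  0.986  0.168]
 [ 0.002  0.168 -0.986]
 [-1.    -0.004 -0.003]] 9.651792750276867 [-1.00387318  0.13647193  0.26089184  1.93795018 -0.04491982  1.07405912
 -0.5553606 ]
[0.36135329 0.36306017 0.39029634]
```

View pics/w1.png

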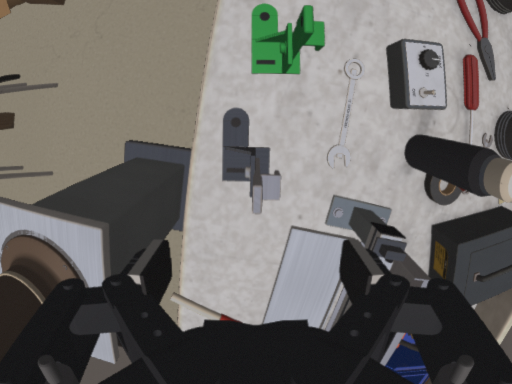

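```bash
cat >> h.py <<'E'
def fcloud(s):
    K=s['mtx'];d=s['depth'];v,u=np.mgrid[:d.shape[0],:d.shape[1]]
    a=np.stack([(u-K[0,2])/K[0,0],(v-K[1,2])/K[1,1]],-1);r=np.linalg.norm(a,axis=-1,keepdims=True)
    c=np.concatenate([a/np.maximum(r,1e-9)*np.tan(r),np.ones_like(r)],-1)*d[...,None]
    return c@rot(s['orientation']).T+s['origin']
E
cat > br.py <<'E'
from h import *
import sys
def an(s,c,rad=.09):
    P=fcloud(s);ok=(s['depth']>0)&(np.hypot(P[...,0]-c[0],P[...,1]-c[1])<rad)
    for a,b in [(.003,.012),(.118,.13),(.132,.158),(.160,.172)]:
        q=P[ok&(P[...,2]>a)&(P[...,2]<b)]
        if len(q)<5: continue
        r=cv2.minAreaRect(q[:,:2].astype(np.float32));bx=cv2.boxPoints(r)
        print((a,b),len(q),'med',np.median(q,0).round(4),'ctr',np.round(r[0],4),'size',np.round(r[1],4),'ang',round(r[2],2),'z',np.percentile(q[:,2],[5,95]).round(4))
E
python3 - <<'E'
from br import *
s=load('w1');an(s,(.371,.298))
i=s['img'][:,:,::-1];cv2.imwrite('pics/c4.png',cv2.resize(i[95:225,210:300],None,fx=4.5,fy=4.5,interpolation=2))
E
```

```text
(0.003, 0.012) 2174 med [0.3441 0.3144 0.0061] ctr [0.3718 0.2935] size [0.1698 0.1628] ang 20.15 z [0.0041 0.0075]
(0.118, 0.13) 487 med [0.3858 0.3002 0.1262] ctr [0.382 0.298] size [0.0248 0.0246] ang 9.81 z [0.1246 0.1274]
(0.132, 0.158) 61 med [0.3712 0.3084 0.1456] ctr [0.3718 0.3078] size [0.0077 0.002 ] ang 2.63 z [0.1328 0.1559]
(0.16, 0.172) 303 med [0.3729 0.2979 0.1669] ctr [0.3731 0.2973] size [0.008  0.0233] ang 9.54 z [0.164 0.168]
```

View pics/c4.png

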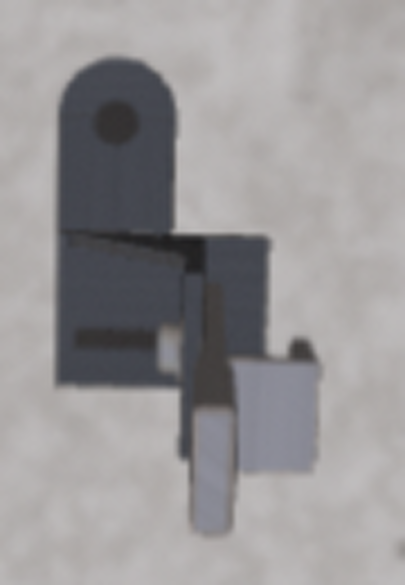

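Emit:
jog_arm([
  [[0.001,0.0015,-0.05],[0,0,0],0],
  [[0,0,-0.05],[0,0,0],0],
  [[0,0,-0.008],[0,0,0],0],
  [[0,0,0],[0,0,0],0],
])

```text
t: 1.5
position: [0.3706, 0.305, 0.1373]
eef_rot: [1.077, 1.298, -1.072]
ft_force: [0.3, 0.2, 0.4]
width: 0.0851
```

Emit:
jog_arm([
  [[0.0023,-0.0075,0.0],[0,0,0],0],
  [[0,0,0],[0,0,0],0],
])

```text
t: 1.7
position: [0.3734, 0.299, 0.1397]
eef_rot: [1.076, 1.299, -1.068]
ft_force: [0.0, -0.9, 0.1]
width: 0.0855
```

```bash
cat > st.py <<'E'
from h import *
o=monitor.get_obs();M=R.from_rotvec(o['eef_rot']).as_matrix()
print('t',o['t'],'pos',o['position'].round(4),'yaw',np.degrees(np.arctan2(M[1,1],M[0,1])).round(2),'ax',M[:,0].round(3),M[2,1].round(3),'F',o['ft_force'].round(1),'T',o['ft_torque'].round(2),'w',o['width'])
E
python3 st.py
```

```text
t 1.7 pos [0.3734 0.299  0.1397] yaw 10.68 ax [-0.002  0.009 -1.   ] -0.001 F [ 0.  -0.9  0.1] T [-0.01  0.   -0.07] w 0.08547819445521122
```

Emit:
jog_arm([
  [[0,-0.001,-0.0025],[-0.5,0,-1],0],
  [[0,0,0],[0,0,0],0.5],
  [[0,0,0],[0,0,0],1],
  [[0,0,0],[0,0,0],1],
  [[0,0,0],[0,0,0],1],
])

```text
t: 2.2
position: [0.3754, 0.2999, 0.1414]
eef_rot: [1.09, 1.285, -1.08]
ft_force: [0.2, -0.6, 0.2]
width: 0.0282
```

```bash
python3 st.py
```

```text
t 2.2 pos [0.3754 0.2999 0.1414] yaw 9.59 ax [ 0.003  0.006 -1.   ] 0.004 F [ 0.2 -0.6  0.2] T [-0.01 -0.    0.02] w 0.02818611488419137
```

Emit:
jog_arm([
  [[-0.002,-0.0015,-0.006],[0,0,0],0.6],
  [[0,0,-0.002],[0,0,0],0.6],
])

```text
t: 2.4
position: [0.3733, 0.2984, 0.1331]
eef_rot: [1.091, 1.285, -1.08]
ft_force: [0.8, -0.3, 0.3]
width: 0.0336
```

```bash
python3 st.py
```

```text
t 2.4 pos [0.3733 0.2984 0.1331] yaw 9.59 ax [ 0.003  0.006 -1.   ] 0.004 F [ 0.8 -0.3  0.3] T [ 0.02 -0.   -0.03] w 0.03364315827652793
```

Emit:
jog_arm([
  [[0,0,0.001],[0,0,0],1],
  [[0,0,0],[0,0,0],1],
  [[0,0,0],[0,0,0],1],
  [[0,0,0],[0,0,0],1],
  [[0,0,0],[0,0,0],1],
])

```text
t: 2.9
position: [0.373, 0.2981, 0.1336]
eef_rot: [1.09, 1.285, -1.081]
ft_force: [0.3, -0.1, 0.8]
width: 0.007
```

```bash
python3 st.py
```

```text
t 2.9 pos [0.373  0.2981 0.1336] yaw 9.58 ax [ 0.002  0.005 -1.   ] 0.003 F [ 0.3 -0.1  0.8] T [-0.02  0.15  0.02] w 0.006968335883347294
```

Emit:
jog_arm([
  [[0,0,0.03],[0,0,0],1],
  [[0,-0.03,0.04],[0,0,-6],1],
  [[0,-0.05,0.03],[0,0,-6],1],
  [[0,-0.05,0.01],[0,0,0],1],
  [[0.005,-0.05,0],[0,0,0],1],
])

```text
t: 3.4
position: [0.3744, 0.1237, 0.2402]
eef_rot: [1.237, 1.193, -1.239]
ft_force: [1.4, -1.0, -5.5]
width: 0.007
```

```bash
python3 st.py
```

```text
t 3.4 pos [0.3744 0.1237 0.2402] yaw -2.22 ax [-0.002  0.001 -1.   ] -0.002 F [ 1.4 -1.  -5.5] T [-0.15 -0.24 -0.02] w 0.007041112656338859
```

Emit:
jog_arm([
  [[0.015,-0.025,0],[0,0,-0.5],1],
  [[0.01,-0.02,0],[0,0,0],1],
  [[0,-0.015,0.0],[0,0,0],1],
  [[0,0,0],[0,0,0],1],
])

```text
t: 3.8
position: [0.3972, 0.0529, 0.2391]
eef_rot: [1.249, 1.185, -1.255]
ft_force: [-0.4, -1.0, -5.0]
width: 0.0072
```

```bash
python3 st.py
python3 - <<'E'
from h import *
for n in ['wrist','side','top']: cap(n,n+'2')
E
```

```text
t 3.8 pos [0.3972 0.0529 0.2391] yaw -3.32 ax [-0.005  0.    -1.   ] -0.005 F [-0.4 -1.  -5. ] T [-0.19 -0.06 -0.02] w 0.007228560053668962
```

View pics/wrist2.png

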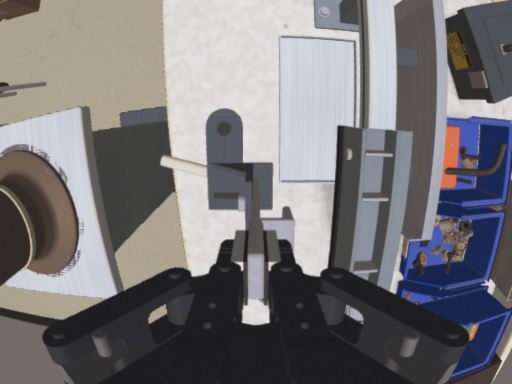

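View pics/side2.png

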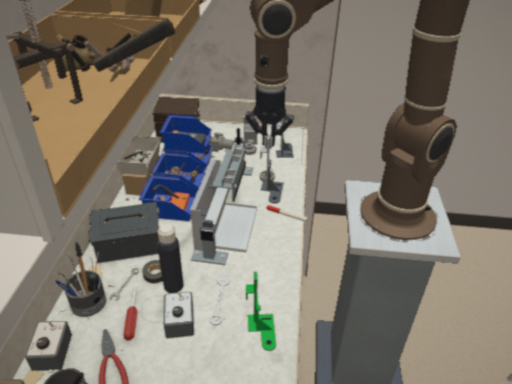

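Run:
```python
from h import *
s=load('wrist2');P=fcloud(s);d=s['depth']>0
i=s['img'][:,:,::-1];cv2.imwrite('pics/c5.png',cv2.resize(i[115:305,315:435],None,fx=3.15,fy=3.15,interpolation=2))
Q=P[d&(P[...,0]>.45)&(P[...,0]<.56)&(P[...,1]>-.12)&(P[...,1]<.14)]
def fit(q,n):
    l=cv2.fitLine(q[:,:2].astype(np.float32),cv2.DIST_HUBER,0,.001,.001).ravel()
    if l[1]<0:l[:2]*=-1
    print(n,len(q),'yaw',np.degrees(np.arctan2(-l[0],l[1])).round(2),'x at y=.06',(l[2]+(.06-l[3])*l[0]/l[1]).round(4),'yrange',q[:,1].min().round(3),q[:,1].max().round(3),'z',np.median(q[:,2]).round(4))
print(np.histogram(Q[:,2],bins=np.arange(.09,.165,.005)))
c=np.radians(-3);ex=np.array([np.cos(c),np.sin(c)]);ey=np.array([-np.sin(c),np.cos(c)])
u=Q[:,:2]@ex;w=Q[:,:2]@ey
lip=(Q[:,2]>.143)&(Q[:,2]<.152)&(Q[:,0]<.491);fit(Q[lip],'lip')
bk=(Q[:,2]>.153)&(Q[:,2]<.16)&(Q[:,0]>.5);fit(Q[bk],'back')
fl=(Q[:,2]>.126)&(Q[:,2]<.134)&(Q[:,0]>.489)&(Q[:,0]<.508);print('floor',np.median(Q[fl],0),fl.sum())
sp=(Q[:,2]>.144)&(Q[:,2]<.155)&(Q[:,0]>.493)&(Q[:,0]<.505)
h=np.histogram(w[sp],bins=np.arange(-.12,.14,.002));print([(a.round(3),b) for a,b in zip(h[1],h[0]) if b])
print('u lip',np.percentile(u[lip],[2,50,98]),'u back',np.percentile(u[bk],[2,50,98]))
np.save('pics/Q.npy',Q)
```

```text
(array([ 293,  685,  283,  341, 1200,  235,  309,  368, 4349,  806,  714,
       1268, 1264,  685,    0]), array([0.09 , 0.095, 0.1  , 0.105, 0.11 , 0.115, 0.12 , 0.125, 0.13 ,
       0.135, 0.14 , 0.145, 0.15 , 0.155, 0.16 , 0.165]))
lip 932 yaw -2.43 x at y=.06 0.4856 yrange -0.073 0.105 z 0.1487
back 859 yaw -3.0 x at y=.06 0.5135 yrange -0.04 0.103 z 0.1565
floor [0.5009137  0.02876222 0.13126429] 1699
[(np.float64(-0.002), np.int64(10)), (np.float64(0.0), np.int64(50)), (np.float64(0.002), np.int64(7)), (np.float64(0.07), np.int64(24)), (np.float64(0.072), np.int64(41)), (np.float64(0.108), np.int64(13)), (np.float64(0.11), np.int64(33)), (np.float64(0.112), np.int64(3))]
u lip [0.48042235 0.48189911 0.48856628] u back [0.50819691 0.50975531 0.51252476]
```

View pics/c5.png

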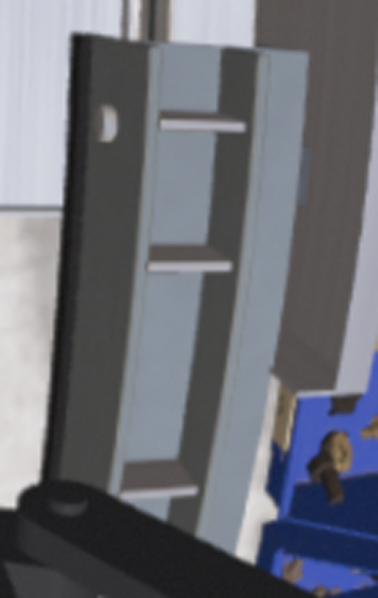

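```bash
cat > rail.py <<'E'
from h import *
def rail(P,d,ylo=-.13,yhi=.25,deg=-3,handle=True):
    c=np.radians(deg);ex=np.array([np.cos(c),np.sin(c)]);ey=np.array([-np.sin(c),np.cos(c)])
    Q=P[d&(P[...,0]>.45)&(P[...,0]<.56)&(P[...,1]>ylo)&(P[...,1]<yhi)]
    u=Q[:,:2]@ex;w=Q[:,:2]@ey;z=Q[:,2]
    lip=(z>.143)&(z<.152)&(u<.4875);bk=(z>.153)&(z<.16)&(u>.5)&(u<.52)
    fl=(z>.125)&(z<.136)&(u>.487)&(u<.506)
    print('lip u',np.percentile(u[lip],[5,50,95]).round(4),'z',np.median(z[lip]).round(4),lip.sum(),'back u',np.percentile(u[bk],[5,50,95]).round(4),bk.sum(),'floor z',np.median(z[fl]).round(4))
    sp=(z>.141)&(z<.155)&(u>.4885)&(u<.503)
    h=np.histogram(w[sp],bins=np.arange(-.15,.25,.003));print([(a.round(4),b) for a,b in zip(h[1],h[0]) if b])
    H=(z>.165)&(z<.21)&(u>.49)&(u<.53)&(w<-.06)
    if H.any(): print('handle',u[H].mean(),w[H].mean(),z[H].max(),H.sum(), 'range',np.ptp(u[H]),np.ptp(w[H]))
E
python3 - <<'E'
from rail import *
for n in ['side0','side2','top0','top2']:
    s=load(n);print(n);rail(cloud(s),s['depth']>0)
s=load('wrist2');rail(fcloud(s),s['depth']>0,-.08)
E
```

```text
side0
lip u [0.4817 0.4835 0.4862] z 0.1474 68 back u [0.5074 0.5112 0.5138] 70 floor z 0.1311
[(np.float64(-0.087), np.int64(1)), (np.float64(-0.075), np.int64(1)), (np.float64(-0.045), np.int64(1)), (np.float64(-0.042), np.int64(2)), (np.float64(-0.039), np.int64(3)), (np.float64(-0.036), np.int64(7)), (np.float64(-0.003), np.int64(3)), (np.float64(0.0), np.int64(6)), (np.float64(0.003), np.int64(6)), (np.float64(0.066), np.int64(2)), (np.float64(0.069), np.int64(3)), (np.float64(0.072), np.int64(7)), (np.float64(0.075), np.int64(5)), (np.float64(0.108), np.int64(5)), (np.float64(0.111), np.int64(7)), (np.float64(0.114), np.int64(4))]
handle 0.5076061465492018 -0.07687440306593644 0.1981590940582827 39 range 0.011221246127270934 0.012738407572230395
side2
lip u [0.4819 0.4835 0.4867] z 0.1472 72 back u [0.5088 0.5112 0.5138] 66 floor z 0.1309
[(np.float64(-0.072), np.int64(1)), (np.float64(-0.042), np.int64(2)), (np.float64(-0.039), np.int64(4)), (np.float64(-0.036), np.int64(8)), (np.float64(-0.033), np.int64(1)), (np.float64(-0.003), np.int64(2)), (np.float64(0.0), np.int64(8)), 
[... 1032 characters left out ...]
1559220985339458
top2
lip u [0.4798 0.4817 0.484 ] z 0.148 8 back u [0.5042 0.509  0.512 ] 16 floor z 0.1335
[(np.float64(-0.09), np.int64(1)), (np.float64(-0.087), np.int64(1)), (np.float64(-0.084), np.int64(1)), (np.float64(-0.081), np.int64(2)), (np.float64(-0.078), np.int64(2))]
handle 0.503868847313694 -0.0811291403745463 0.19858594855958667 37 range 0.012588048450436817 0.011755012962178013
lip u [0.4806 0.4818 0.4848] z 0.1487 914 back u [0.5084 0.5097 0.5122] 855 floor z 0.1313
[(np.float64(-0.003), np.int64(12)), (np.float64(0.0), np.int64(93)), (np.float64(0.069), np.int64(31)), (np.float64(0.072), np.int64(58)), (np.float64(0.108), np.int64(31)), (np.float64(0.111), np.int64(39))]
```

```bash
cat > held.py <<'E'
from h import *
def held(s,P,tcp,yaw):
    d=s['depth']>0
    c=np.radians(yaw);ex=np.array([np.cos(c),np.sin(c)]);ey=np.array([-np.sin(c),np.cos(c)])
    X=P[d]-tcp; q=np.c_[X[:,:2]@ex,X[:,:2]@ey,X[:,2]]
    b=q[(q[:,0]>.007)&(q[:,0]<.03)&(abs(q[:,1])<.02)&(q[:,2]>-.02)&(q[:,2]<0.0)]
    if len(b): print('bridge',len(b),np.percentile(b,[3,50,97],axis=0).round(4).tolist())
    t=q[(q[:,0]>.013)&(q[:,0]<.03)&(abs(q[:,1])<.02)&(q[:,2]>-.045)&(q[:,2]<-.015)]
    if len(t): print('tip',len(t),np.percentile(t,[3,50,97],axis=0).round(4).tolist())
    f=q[(abs(q[:,0])<.1)&(abs(q[:,1])<.11)&(q[:,2]>-.15)&(q[:,2]<-.11)]
    if len(f):
        r=cv2.minAreaRect(f[:,:2].astype(np.float32)); print('foot',len(f),np.percentile(f,[1,50,99],axis=0).round(4).tolist(),r)
E
python3 - <<'E'
from held import *
o=monitor.get_obs();
for n,f in [('wrist2',fcloud),('side2',cloud),('top2',cloud)]:
    s=load(n);print(n);held(s,f(s),o['position'],-3.32)
E
```

```text
wrist2
bridge 563 [[0.008, -0.0051, -0.0163], [0.0161, 0.0044, -0.0081], [0.0211, 0.0085, -0.0067]]
tip 85 [[0.0165, 0.0034, -0.0315], [0.0182, 0.0081, -0.0235], [0.021, 0.0086, -0.0154]]
foot 6358 [[-0.0457, -0.0898, -0.1482], [-0.0145, 0.0087, -0.1277], [0.0878, 0.0666, -0.1112]] ((0.02401324361562729, -0.01586923748254776), (0.15679115056991577, 0.1575525850057602), 82.76996612548828)
side2
bridge 33 [[0.0089, -0.0134, -0.0165], [0.0158, 0.0039, -0.0089], [0.0213, 0.0111, -0.0065]]
tip 14 [[0.0175, 0.0049, -0.032], [0.0198, 0.0078, -0.0266], [0.0229, 0.0111, -0.0159]]
foot 538 [[-0.0447, -0.1074, -0.1489], [-0.0056, 0.0195, -0.1285], [0.098, 0.0699, -0.1109]] ((0.024775810539722443, -0.017148785293102264), (0.16493810713291168, 0.15755651891231537), 82.74752807617188)
top2
foot 231 [[-0.0476, 0.0141, -0.1325], [-0.0324, 0.0439, -0.128], [-0.0142, 0.0697, -0.1141]] ((-0.030574295669794083, 0.04080621153116226), (0.05942977964878082, 0.03423114866018295), 89.83415222167969)
```

Emit:
jog_arm([
  [[0.01,0.01,-0.03],[0,0,0.3],1],
  [[0.01,0.004,-0.018],[0,-0.3,0],1],
  [[0.01,0.002,0],[0,0,0],1],
  [[0,0,0],[0,0,0],1],
])

```text
t: 4.35
position: [0.4283, 0.0769, 0.1903]
eef_rot: [1.243, 1.191, -1.237]
ft_force: [-0.2, -0.1, -5.1]
width: 0.007
```

```bash
python3 st.py
```

```text
t 4.35 pos [0.4283 0.0769 0.1903] yaw -2.39 ax [ 0.001  0.003 -1.   ] 0.001 F [-0.2 -0.1 -5.1] T [-0.04 -0.05 -0.04] w 0.006962091334469517
```

Emit:
jog_arm([
  [[0.02,-0.006,0.001],[0,0,-0.6],1],
  [[0.015,-0.001,0],[0,0,0],1],
  [[0,0,0],[0,0,0],1],
])

```text
t: 4.65
position: [0.4643, 0.0715, 0.193]
eef_rot: [1.249, 1.188, -1.243]
ft_force: [0.3, -0.9, -5.4]
width: 0.0067
```

```bash
python3 st.py
```

```text
t 4.65 pos [0.4643 0.0715 0.193 ] yaw -2.84 ax [ 0.001  0.004 -1.   ] 0.0 F [ 0.3 -0.9 -5.4] T [-0.1   0.11  0.02] w 0.006700232250103556
```

Emit:
jog_arm([
  [[0.0105,-0.002,-0.002],[0,0,-0.1],1],
  [[0,0,0],[0,0,0],1],
])

```text
t: 4.85
position: [0.4753, 0.0697, 0.1914]
eef_rot: [1.25, 1.187, -1.244]
ft_force: [0.3, -0.2, -5.8]
width: 0.0072
```

```bash
python3 st.py
python3 - <<'E'
from held import *
from rail import rail
o=monitor.get_obs();
for n,f in [('wrist',fcloud),('side',cloud)]:
    s=cap(n,n+'3');P=f(s);held(s,P,o['position'],-2.9);rail(P,s['depth']>0,-.1)
i=load('side3')['img'][:,:,::-1];cv2.imwrite('pics/c6.png',cv2.resize(i[120:240,190:310],None,fx=4.5,fy=4.5,interpolation=2))
E
```

```text
t 4.85 pos [0.4753 0.0697 0.1914] yaw -2.92 ax [ 0.001  0.004 -1.   ] 0.0 F [ 0.3 -0.2 -5.8] T [ 0.04 -0.04 -0.  ] w 0.007197174204652175
bridge 571 [[0.0076, -0.0017, -0.0168], [0.0161, 0.0076, -0.0077], [0.0213, 0.0116, -0.0065]]
tip 279 [[0.0131, 0.0049, -0.0443], [0.0188, 0.0146, -0.0404], [0.0292, 0.0171, -0.0169]]
foot 5195 [[-0.0449, -0.0594, -0.1478], [-0.0201, 0.0312, -0.1274], [0.0919, 0.1034, -0.1107]] ((0.023169323801994324, 0.022849872708320618), (0.17325980961322784, 0.13811561465263367), 89.96533203125)
lip u [0.4723 0.4825 0.4854] z 0.1489 433 back u [0.5088 0.5103 0.5125] 750 floor z 0.1312
[(np.float64(0.069), np.int64(22)), (np.float64(0.072), np.int64(54)), (np.float64(0.108), np.int64(74)), (np.float64(0.111), np.int64(100))]
bridge 33 [[0.0079, -0.0101, -0.017], [0.016, 0.0059, -0.0096], [0.0205, 0.0136, -0.0059]]
tip 24 [[0.0157, -0.0195, -0.0449], [0.019, 0.012, -0.0337], [0.0289, 0.0192, -0.0155]]
foot 451 [[-0.0457, -0.0596, -0.1482], [-0.0173, 0.0232, -0.1283], [0.0936, 0.079, -0.1104]] ((0.02404838800430298, 0.012219838798046112), (0.1399518847465515, 0.15660107135772705), 0.35472655296325684)
lip u [0.4689 0.4827 0.4859] z 0.147 37 back u [0.5098 0.5116 0.5136] 43 floor z 0.1309
[(np.float64(-0.042), np.int64(2)), (np.float64(-0.039), np.int64(1)), (np.float64(-0.033), np.int64(1)), (np.float64(0.069), np.int64(3)), (np.float64(0.072), np.int64(5)), (np.float64(0.075), np.int64(1)), (np.float64(0.108), np.int64(6)), (np.float64(0.111), np.int64(9)), (np.float64(0.114), np.int64(5)), (np.float64(0.117), np.int64(1))]
```

View pics/c6.png

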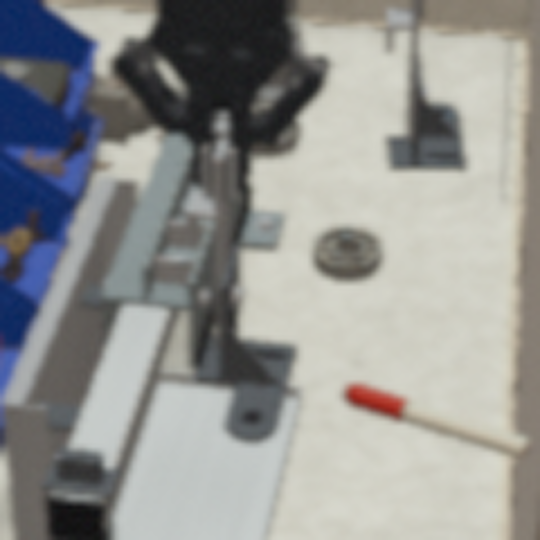

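View pics/wrist3.png

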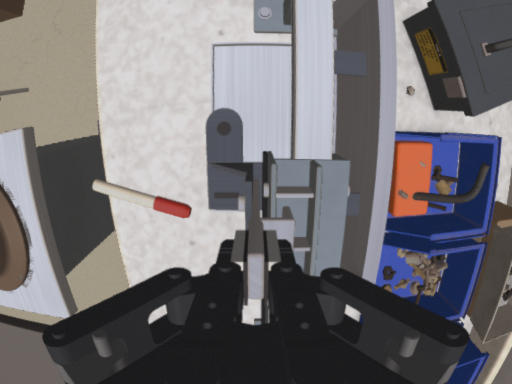

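Emit:
jog_arm([
  [[0,-0.0015,-0.01],[0,0,0],1],
  [[0,0,-0.008],[0,0,0],1],
  [[0,0,0],[0,0,0],1],
])

```text
t: 5.25
position: [0.4724, 0.0684, 0.1715]
eef_rot: [1.249, 1.19, -1.246]
ft_force: [0.6, 0.0, -5.9]
width: 0.0073
```

```bash
python3 st.py
```

```text
t 5.25 pos [0.4724 0.0684 0.1715] yaw -2.89 ax [-0.002  0.005 -1.   ] -0.003 F [ 0.6  0.  -5.9] T [ 0.05 -0.21 -0.  ] w 0.007258526233907162
```

Emit:
jog_arm([
  [[0.002,0,-0.003],[0,0,0],1],
  [[0,0,-0.002],[0,0,0],1],
])

```text
t: 5.45
position: [0.4742, 0.0684, 0.1659]
eef_rot: [1.248, 1.191, -1.246]
ft_force: [0.1, 0.4, -4.8]
width: 0.0069
```

```bash
python3 st.py
```

```text
t 5.45 pos [0.4742 0.0684 0.1659] yaw -2.89 ax [-0.003  0.005 -1.   ] -0.003 F [ 0.1  0.4 -4.8] T [-0.04 -0.   -0.06] w 0.00685339214839334
```

Emit:
jog_arm([
  [[0,0,-0.0015],[0,0,0],1],
  [[0,0,-0.001],[0,0,0],1],
])

```text
t: 5.65
position: [0.4743, 0.0684, 0.1645]
eef_rot: [1.249, 1.192, -1.246]
ft_force: [-8.8, -1.7, 18.2]
width: 0.0074
```

```bash
python3 st.py
```

```text
t 5.65 pos [0.4743 0.0684 0.1645] yaw -2.9 ax [-0.003  0.006 -1.   ] -0.004 F [-8.8 -1.7 18.2] T [-0.38  1.66  0.02] w 0.00741443395695057
```

Emit:
jog_arm([
  [[0,0,0.001],[0,0,0],0.8],
  [[0,0,0],[0,0,0],0.5],
  [[0,0,0],[0,0,0],0.3],
  [[0,0,0],[0,0,0],0.3],
])

```text
t: 6.05
position: [0.4761, 0.0688, 0.1674]
eef_rot: [1.252, 1.19, -1.242]
ft_force: [0.4, -0.4, 0.3]
width: 0.059
```

```bash
python3 st.py;python3 - <<'E'
from h import *
for n in ['wrist','side']: cap(n,n+'4')
i=load('side4')['img'][:,:,::-1];a=cv2.resize(i[120:240,190:310],None,fx=4,fy=4,interpolation=2)
b=load('wrist4')['img'][130:330,170:370,::-1]
cv2.imwrite('pics/c7.png',np.hstack([a[:400],cv2.resize(b,(400,400))[:, :320]]))
E
```

```text
t 6.05 pos [0.4761 0.0688 0.1674] yaw -2.9 ax [ 0.001  0.008 -1.   ] 0.0 F [ 0.4 -0.4  0.3] T [-0.02 -0.02  0.  ] w 0.05897104043713225
```

View pics/c7.png

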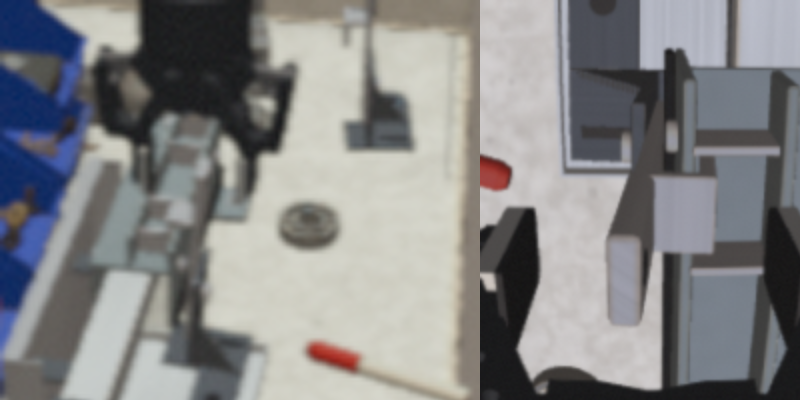

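Emit:
jog_arm([
  [[0,0,0.04],[0,0,0],0.2],
  [[0,0,0.05],[0,0,0],0],
  [[-0.02,-0.05,0.01],[0,0,2],0],
  [[-0.02,-0.05,0],[0,0,3],0],
  [[-0.02,-0.05,0],[0,0,3],0],
])

```text
t: 6.65
position: [0.4198, -0.0705, 0.2691]
eef_rot: [1.135, 1.259, -1.129]
ft_force: [1.3, -0.0, -0.4]
width: 0.0858
```

Emit:
jog_arm([
  [[-0.02,-0.05,0],[0,0,0],0],
  [[-0.02,-0.05,0],[0,0,0],0],
  [[0,-0.05,0],[0,0,0],0],
  [[0,-0.04,0],[0,0,0],0],
  [[0,0,0],[0,0,0],0],
])

```text
t: 7.15
position: [0.3779, -0.261, 0.2712]
eef_rot: [1.142, 1.252, -1.126]
ft_force: [0.7, -0.1, -0.6]
width: 0.0855
```

```bash
python3 st.py;python3 - <<'E'
from br import *
s=cap('wrist','w5');an(s,(.374,-.279))
E
```

```text
t 7.15 pos [ 0.3779 -0.261   0.2712] yaw 5.78 ax [ 0.009  0.005 -1.   ] 0.009 F [ 0.7 -0.1 -0.6] T [ 0.11 -0.    0.  ] w 0.08547402472885605
(0.003, 0.012) 1830 med [ 0.3532 -0.2925  0.0061] ctr [ 0.3724 -0.2783] size [0.1742 0.157 ] ang 49.51 z [0.0035 0.0076]
(0.118, 0.13) 420 med [ 0.3871 -0.2796  0.1262] ctr [ 0.3835 -0.2817] size [0.0246 0.0243] ang 5.94 z [0.1234 0.1273]
(0.132, 0.158) 63 med [ 0.3742 -0.271   0.1451] ctr [ 0.3749 -0.2813] size [0.0074 0.0212] ang 8.33 z [0.1333 0.1563]
(0.16, 0.172) 235 med [ 0.3749 -0.2808  0.1668] ctr [ 0.375  -0.2816] size [0.0081 0.0223] ang 5.6 z [0.1623 0.1679]
```

View pics/w5.png

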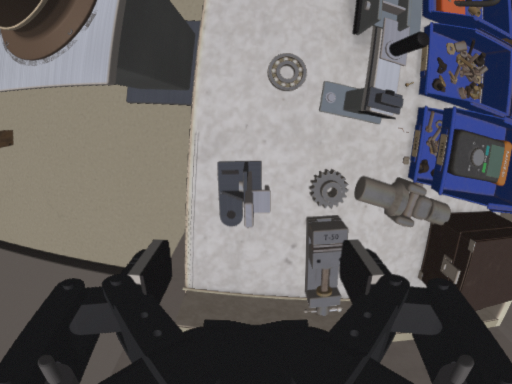

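Emit:
jog_arm([
  [[-0.003,-0.02,-0.03],[0,0,0],0],
  [[0,0,-0.03],[0.3,-0.5,0],0],
  [[0,0,-0.02],[0,0,0],0],
  [[0,0,0],[0,0,0],0],
])

```text
t: 7.6
position: [0.377, -0.2754, 0.1884]
eef_rot: [1.149, 1.252, -1.11]
ft_force: [-0.2, -0.9, 1.2]
width: 0.0853
```

```bash
python3 st.py;python3 - <<'E'
from br import *
s=cap('wrist','w6');an(s,(.374,-.279))
E
```

```text
t 7.6 pos [ 0.377  -0.2754  0.1884] yaw 6.07 ax [ 0.019  0.014 -1.   ] 0.02 F [-0.2 -0.9  1.2] T [ 0.06 -0.01  0.  ] w 0.085307082036197
(0.003, 0.012) 2729 med [ 0.3526 -0.2931  0.0061] ctr [ 0.3788 -0.2725] size [0.1584 0.1724] ang 34.63 z [0.0045 0.0075]
(0.118, 0.13) 740 med [ 0.3872 -0.2789  0.1261] ctr [ 0.3835 -0.2813] size [0.0249 0.024 ] ang 7.34 z [0.1242 0.1273]
(0.132, 0.158) 141 med [ 0.3739 -0.2709  0.1451] ctr [ 0.3737 -0.2713] size [0.0078 0.0026] ang 6.27 z [0.133  0.1569]
(0.16, 0.172) 509 med [ 0.3747 -0.2805  0.1668] ctr [ 0.3747 -0.2822] size [0.0081 0.0247] ang 5.89 z [0.1634 0.168 ]
```

Emit:
jog_arm([
  [[-0.002,-0.005,-0.025],[-0.8,1.1,-0.2],0],
  [[0,0,-0.02],[0,0,0],0],
  [[0,0,-0.007],[0,0,0],0.4],
  [[0,0,0],[0,0,0],0.6],
])

```text
t: 8.05
position: [0.3797, -0.2791, 0.1405]
eef_rot: [1.132, 1.253, -1.125]
ft_force: [-0.1, -0.1, -0.3]
width: 0.0593
```

```bash
python3 st.py
```

```text
t 8.05 pos [ 0.3797 -0.2791  0.1405] yaw 6.18 ax [ 0.007 -0.001 -1.   ] 0.007 F [-0.1 -0.1 -0.3] T [0.06 0.02 0.07] w 0.059266857567189586
```

Emit:
jog_arm([
  [[-0.005,-0.0025,-0.006],[0,0.4,-0.2],0.6],
  [[0,0,-0.002],[0,0,0],0.6],
])

```text
t: 8.25
position: [0.3758, -0.2818, 0.1342]
eef_rot: [1.132, 1.254, -1.13]
ft_force: [-0.1, 0.2, -1.0]
width: 0.0342
```

```bash
python3 st.py
```

```text
t 8.25 pos [ 0.3758 -0.2818  0.1342] yaw 6.03 ax [ 0.003 -0.001 -1.   ] 0.002 F [-0.1  0.2 -1. ] T [-0.01  0.05  0.01] w 0.034212946294827684
```

Emit:
jog_arm([
  [[-0.001,0,0],[0,0,0],1],
  [[0,0,0],[0,0,0],1],
  [[0,0,0],[0,0,0],1],
  [[0,0,0],[0,0,0],1],
  [[0,0,0],[0,0,0],1],
])

```text
t: 8.75
position: [0.375, -0.282, 0.1353]
eef_rot: [1.132, 1.253, -1.129]
ft_force: [1.0, -0.6, -2.3]
width: 0.0071
```

```bash
python3 st.py
```

```text
t 8.75 pos [ 0.375  -0.282   0.1353] yaw 6.01 ax [ 0.004 -0.001 -1.   ] 0.004 F [ 1.  -0.6 -2.3] T [-0.11 -0.02 -0.02] w 0.007122058713454999
```

Emit:
jog_arm([
  [[0,0,0.03],[0,0,0],1],
  [[0,0.03,0.04],[0,0,-3],1],
  [[0,0.045,0.035],[0,0,-6],1],
  [[0,0.05,0],[0,0,0],1],
  [[0.01,0.05,0],[0,0,0],1],
])

```text
t: 9.25
position: [0.382, -0.1248, 0.2291]
eef_rot: [1.236, 1.19, -1.238]
ft_force: [2.2, 0.7, -5.2]
width: 0.0072
```

```bash
python3 st.py
```

```text
t 9.25 pos [ 0.382  -0.1248  0.2291] yaw -2.18 ax [ 0.    -0.001 -1.   ] 0.0 F [ 2.2  0.7 -5.2] T [ 0.12 -0.19 -0.02] w 0.0072040264800568915
```

Emit:
jog_arm([
  [[0.01,0.045,0],[0,0,-0.5],1],
  [[0.005,0.025,0],[0,0,0],1],
  [[0,0,0],[0,0,0],1],
])

```text
t: 9.55
position: [0.3967, -0.045, 0.2294]
eef_rot: [1.241, 1.192, -1.234]
ft_force: [0.4, 0.7, -6.0]
width: 0.007
```

```bash
python3 st.py;python3 - <<'E'
from held import *
from rail import rail
o=monitor.get_obs();
for n,f in [('wrist',fcloud),('side',cloud)]:
    s=cap(n,n+'7');P=f(s);held(s,P,o['position'],-2.7);rail(P,s['depth']>0,-.12,.13)
E
```

```text
t 9.55 pos [ 0.3967 -0.045   0.2294] yaw -2.18 ax [ 0.002  0.004 -1.   ] 0.002 F [ 0.4  0.7 -6. ] T [ 0.32 -0.06 -0.03] w 0.007021318532707868
bridge 577 [[0.0077, -0.0022, -0.0162], [0.0159, 0.0072, -0.0093], [0.0212, 0.0115, -0.0082]]
tip 85 [[0.0168, 0.0073, -0.0328], [0.0185, 0.0111, -0.0237], [0.0212, 0.0115, -0.0154]]
foot 5696 [[-0.0447, -0.0619, -0.1455], [0.0075, 0.0056, -0.129], [0.0834, 0.1071, -0.1107]] ((0.018734626471996307, 0.019092373549938202), (0.1823703944683075, 0.12937356531620026), 89.6075439453125)
lip u [0.4804 0.4817 0.4846] z 0.1485 1255 back u [0.5081 0.5097 0.5123] 1405 floor z 0.1314
[(np.float64(-0.09), np.int64(1)), (np.float64(-0.087), np.int64(6)), (np.float64(-0.084), np.int64(17)), (np.float64(-0.081), np.int64(29)), (np.float64(-0.078), np.int64(21)), (np.float64(-0.042), np.int64(19)), (np.float64(-0.039), np.int64(87)), (np.float64(-0.003), np.int64(30)), (np.float64(0.0), np.int64(66)), (np.float64(0.069), np.int64(71)), (np.float64(0.072), np.int64(13)), (np.float64(0.078), np.int64(6)), (np.float64(0.096), np.int64(1)), (np.float64(0.105), np.
[... 701 characters left out ...]
64(3)), (np.float64(-0.039), np.int64(7)), (np.float64(-0.036), np.int64(2)), (np.float64(-0.033), np.int64(1)), (np.float64(-0.003), np.int64(1)), (np.float64(0.0), np.int64(8)), (np.float64(0.003), np.int64(3)), (np.float64(0.006), np.int64(1)), (np.float64(0.069), np.int64(2)), (np.float64(0.072), np.int64(5)), (np.float64(0.075), np.int64(4)), (np.float64(0.084), np.int64(1)), (np.float64(0.09), np.int64(1)), (np.float64(0.102), np.int64(1)), (np.float64(0.105), np.int64(1)), (np.float64(0.108), np.int64(4)), (np.float64(0.111), np.int64(9)), (np.float64(0.114), np.int64(6))]
handle 0.5077813356507628 -0.07694845210700081 0.1962149109993231 39 range 0.01052852144555183 0.0140827895605187
```

View pics/wrist7.png

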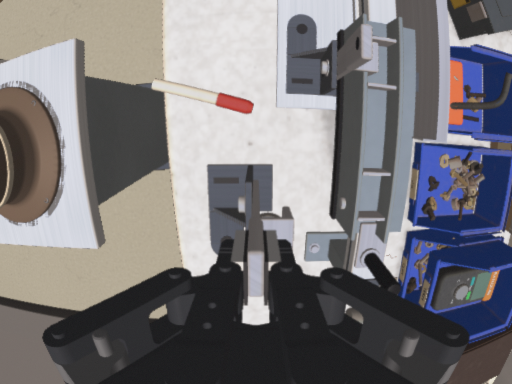

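Emit:
jog_arm([
  [[0.01,0,-0.025],[0,0,-0.5],1],
  [[0.01,0,-0.013],[0,0,-0.3],1],
  [[0.01,0,0],[0,0,0],1],
  [[0,0,0],[0,0,0],1],
])

```text
t: 10.05
position: [0.4262, -0.0537, 0.1907]
eef_rot: [1.258, 1.179, -1.254]
ft_force: [-0.8, 0.5, -3.5]
width: 0.0071
```

```bash
python3 st.py
```

```text
t 10.05 pos [ 0.4262 -0.0537  0.1907] yaw -3.63 ax [ 0.002  0.002 -1.   ] 0.001 F [-0.8  0.5 -3.5] T [-0.01  0.1   0.03] w 0.007132172553403717
```

Emit:
jog_arm([
  [[0.015,0.01,0.001],[0,0,0.5],1],
  [[0.015,0,0],[0,0,0],1],
  [[0,0,0],[0,0,0],1],
])

```text
t: 10.35
position: [0.4562, -0.0464, 0.1932]
eef_rot: [1.254, 1.181, -1.252]
ft_force: [-0.4, -0.8, -5.0]
width: 0.007
```

```bash
python3 st.py
```

```text
t 10.35 pos [ 0.4562 -0.0464  0.1932] yaw -3.4 ax [ 0.001  0.001 -1.   ] 0.001 F [-0.4 -0.8 -5. ] T [-0.04  0.06 -0.03] w 0.006954156672242037
```

Emit:
jog_arm([
  [[0.0125,0.003,-0.001],[0,0,0.4],1],
  [[0,0,0],[0,0,0],1],
])

```text
t: 10.55
position: [0.4678, -0.0447, 0.193]
eef_rot: [1.25, 1.184, -1.249]
ft_force: [-0.8, 0.7, -4.7]
width: 0.0069
```

```bash
python3 st.py
```

```text
t 10.55 pos [ 0.4678 -0.0447  0.193 ] yaw -3.13 ax [-0.     0.001 -1.   ] -0.0 F [-0.8  0.7 -4.7] T [ 0.06 -0.05  0.01] w 0.006906547110107415
```

Emit:
jog_arm([
  [[0.003,0.0015,-0.008],[0,0,0],1],
  [[0.001,0,-0.005],[0,0,0],1],
  [[0,0,0],[0,0,0],1],
])

```text
t: 10.85
position: [0.4697, -0.0442, 0.1794]
eef_rot: [1.251, 1.184, -1.251]
ft_force: [-0.6, 0.3, -4.3]
width: 0.0071
```

```bash
python3 st.py
```

```text
t 10.85 pos [ 0.4697 -0.0442  0.1794] yaw -3.26 ax [-0.002  0.002 -1.   ] -0.002 F [-0.6  0.3 -4.3] T [0.   0.04 0.03] w 0.0071182533197978555
```

Emit:
jog_arm([
  [[0,0.001,-0.007],[0,0,0.2],1],
  [[0,0,-0.004],[0,0,0],1],
  [[0,0,0],[0,0,0],1],
])

```text
t: 11.15
position: [0.4687, -0.0433, 0.1672]
eef_rot: [1.249, 1.187, -1.25]
ft_force: [0.5, 0.3, -5.7]
width: 0.007
```

```bash
python3 st.py
```

```text
t 11.15 pos [ 0.4687 -0.0433  0.1672] yaw -3.07 ax [-0.003  0.002 -1.   ] -0.003 F [ 0.5  0.3 -5.7] T [ 0.01 -0.01  0.02] w 0.006951378485214889
```

Emit:
jog_arm([
  [[0.0005,0,-0.0015],[0,0,0],1],
  [[0,0,-0.001],[0,0,0],1],
])

```text
t: 11.35
position: [0.469, -0.0436, 0.166]
eef_rot: [1.249, 1.188, -1.25]
ft_force: [-9.3, 0.4, 21.3]
width: 0.0076
```

```bash
python3 st.py
```

```text
t 11.35 pos [ 0.469  -0.0436  0.166 ] yaw -3.09 ax [-0.004  0.003 -1.   ] -0.004 F [-9.3  0.4 21.3] T [ 0.39  1.79 -0.01] w 0.007594795287505908
```

Seated (contact at the expected height 0.166). Release.

Emit:
jog_arm([
  [[0,0,0.001],[0,0,0],0.8],
  [[0,0,0],[0,0,0],0.5],
  [[0,0,0],[0,0,0],0.3],
  [[0,0,0],[0,0,0],0.3],
])

```text
t: 11.75
position: [0.471, -0.0439, 0.1687]
eef_rot: [1.252, 1.186, -1.247]
ft_force: [0.7, 0.7, -0.7]
width: 0.0592
```

Emit:
jog_arm([
  [[0,0,0.04],[0,0,0],0.2],
  [[0,0,0.05],[0,0,0],0.3],
  [[0.015,-0.035,0.015],[0,0,0],0.3],
  [[0.01,-0.02,0],[0,0,0],0.3],
  [[0,0,0],[0,0,0],0.3],
])

```text
t: 12.25
position: [0.4969, -0.0981, 0.2785]
eef_rot: [1.247, 1.187, -1.241]
ft_force: [-0.8, -0.5, 0.1]
width: 0.0599
```

```bash
python3 st.py;python3 - <<'E'
from rail import *
s=cap('wrist','w8');rail(fcloud(s),s['depth']>0,-.14,.13)
s=cap('side','side8');rail(cloud(s),s['depth']>0,-.14,.13)
i=s['img'][:,:,::-1];a=cv2.resize(i[110:230,190:310],(440,440),interpolation=2)
cv2.imwrite('pics/c8.png',np.hstack([a,cv2.resize(load('w8')['img'][:230,250:450,::-1],(350,440))]))
E
```

```text
t 12.25 pos [ 0.4969 -0.0981  0.2785] yaw -2.74 ax [ 0.002  0.003 -1.   ] 0.002 F [-0.8 -0.5  0.1] T [0.02 0.05 0.02] w 0.059873183183554626
lip u [0.4809 0.4831 0.4856] z 0.1489 605 back u [0.509  0.5108 0.5128] 815 floor z 0.1312
[(np.float64(-0.081), np.int64(10)), (np.float64(-0.078), np.int64(4)), (np.float64(-0.075), np.int64(1)), (np.float64(-0.042), np.int64(18)), (np.float64(-0.039), np.int64(51)), (np.float64(-0.033), np.int64(3)), (np.float64(-0.03), np.int64(6)), (np.float64(-0.027), np.int64(6)), (np.float64(-0.024), np.int64(6)), (np.float64(-0.021), np.int64(5)), (np.float64(-0.018), np.int64(5)), (np.float64(-0.015), np.int64(4)), (np.float64(-0.012), np.int64(3)), (np.float64(-0.009), np.int64(2)), (np.float64(-0.003), np.int64(32)), (np.float64(0.0), np.int64(32)), (np.float64(0.069), np.int64(77)), (np.float64(0.072), np.int64(2)), (np.float64(0.078), np.int64(9)), (np.float64(0.081), np.int64(6)), (np.float64(0.084), np.int64(4)), (np.float64(0.087), np.int64(4)), (np.float64(0.09), np.int64(3)), (np.float64(0.093), np.int64(3)), (np.float64(0.096), np.int64(4)), 
[... 304 characters left out ...]
7
[(np.float64(-0.039), np.int64(4)), (np.float64(-0.036), np.int64(2)), (np.float64(-0.033), np.int64(2)), (np.float64(-0.012), np.int64(1)), (np.float64(-0.006), np.int64(2)), (np.float64(0.0), np.int64(8)), (np.float64(0.003), np.int64(5)), (np.float64(0.066), np.int64(1)), (np.float64(0.069), np.int64(4)), (np.float64(0.072), np.int64(3)), (np.float64(0.078), np.int64(2)), (np.float64(0.084), np.int64(1)), (np.float64(0.102), np.int64(2)), (np.float64(0.105), np.int64(2)), (np.float64(0.108), np.int64(3)), (np.float64(0.111), np.int64(9)), (np.float64(0.114), np.int64(4))]
handle 0.5078433681754314 -0.07686142997004665 0.19674123381369546 39 range 0.01111606745738114 0.014306857088140737
```

View pics/c8.png

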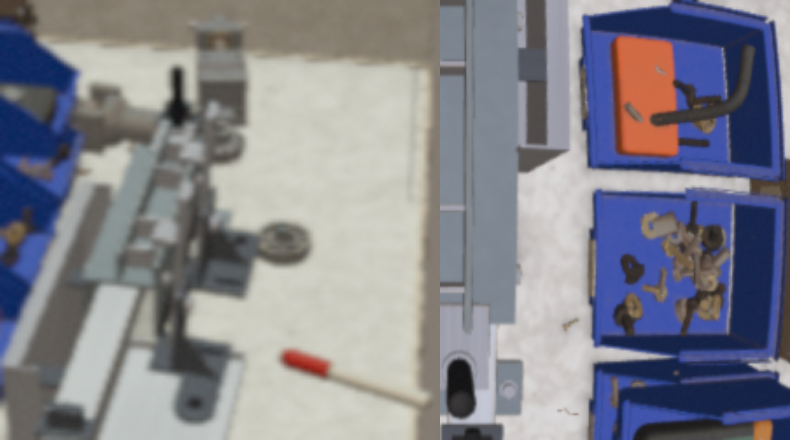

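Emit:
jog_arm([
  [[0.004,-0.009,-0.03],[0,0,0],0.3],
  [[0,0,-0.03],[0,0,0],0.3],
  [[0,0,0],[0,0,0],0.3],
])

```text
t: 12.65
position: [0.4984, -0.1017, 0.2148]
eef_rot: [1.245, 1.194, -1.24]
ft_force: [-0.3, 0.6, 1.0]
width: 0.0594
```

```bash
python3 st.py
```

```text
t 12.65 pos [ 0.4984 -0.1017  0.2148] yaw -2.51 ax [-0.002  0.006 -1.   ] -0.003 F [-0.3  0.6  1. ] T [-0.    0.05 -0.01] w 0.059379606456358494
```

Emit:
jog_arm([
  [[0.0025,-0.005,-0.025],[0,0,-0.3],0.3],
  [[0,0,-0.024],[0,0,0],0.3],
  [[0,0,0],[0,0,0],0.3],
])

```text
t: 12.95
position: [0.5006, -0.1039, 0.166]
eef_rot: [1.247, 1.195, -1.243]
ft_force: [-0.6, -0.2, -0.0]
width: 0.0598
```

```bash
python3 st.py
python3 - <<'E'
from h import *
cap('wrist','w9')
E
```

```text
t 12.95 pos [ 0.5006 -0.1039  0.166 ] yaw -2.68 ax [-0.004  0.007 -1.   ] -0.004 F [-0.6 -0.2 -0. ] T [ 0.01  0.03 -0.02] w 0.059808298665052224
```

View pics/w9.png

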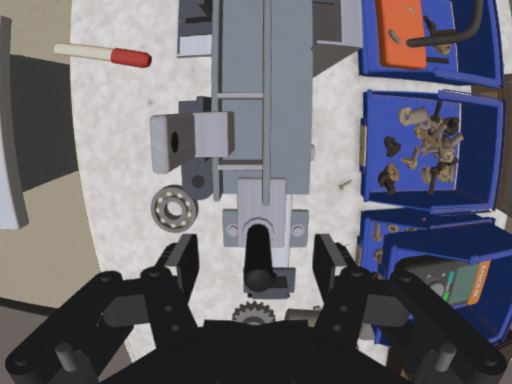

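Emit:
jog_arm([
  [[0,-0.003,-0.003],[0,0,0],0.5],
  [[0,0,0],[0,0,0],1],
  [[0,0,0],[0,0,0],1],
  [[0,0,0],[0,0,0],1],
])

```text
t: 13.4
position: [0.5018, -0.107, 0.1682]
eef_rot: [1.25, 1.194, -1.239]
ft_force: [-3.0, 0.4, -7.8]
width: 0.0121
```

```bash
python3 st.py
```

```text
t 13.4 pos [ 0.5018 -0.107   0.1682] yaw -2.64 ax [-0.     0.009 -1.   ] -0.0 F [-3.   0.4 -7.8] T [-0.2   0.65  0.03] w 0.012091671558796577
```

Emit:
jog_arm([
  [[0,0.003,-0.001],[0,0,0],1],
  [[0,0.006,0],[0,0,0],1],
  [[0.0005,0.008,0],[0,0,0],1],
  [[0.0005,0.008,0],[0,0,0],1],
])

```text
t: 13.8
position: [0.5031, -0.083, 0.1682]
eef_rot: [1.251, 1.189, -1.241]
ft_force: [-0.6, -1.4, -1.1]
width: 0.0121
```

```bash
python3 st.py
```

```text
t 13.8 pos [ 0.5031 -0.083   0.1682] yaw -2.82 ax [ 0.002  0.006 -1.   ] 0.002 F [-0.6 -1.4 -1.1] T [-0.46  0.19  0.07] w 0.012122498314820153
```

Emit:
jog_arm([
  [[0.0005,0.01,0],[0,0,0],1],
  [[0.0005,0.01,0],[0,0,0],1],
  [[0.0005,0.01,0],[0,0,0],1],
  [[0.0005,0.01,0],[0,0,0],1],
  [[0.0005,0.01,0],[0,0,0],1],
])

```text
t: 14.3
position: [0.506, -0.0275, 0.1682]
eef_rot: [1.25, 1.189, -1.24]
ft_force: [1.7, -3.0, -2.9]
width: 0.0117
```

```bash
python3 st.py
```

```text
t 14.3 pos [ 0.506  -0.0275  0.1682] yaw -2.75 ax [ 0.002  0.006 -1.   ] 0.002 F [ 1.7 -3.  -2.9] T [-0.51 -0.08 -0.  ] w 0.01173239471604502
```

Emit:
jog_arm([
  [[0.0005,0.006,0],[0,0,0],1],
  [[0.0002,0.004,0],[0,0,0],1],
  [[0.0002,0.004,0],[0,0,0],1],
])

```text
t: 14.6
position: [0.5068, -0.0106, 0.1682]
eef_rot: [1.249, 1.191, -1.238]
ft_force: [-0.1, -2.3, -4.3]
width: 0.0118
```

Emit:
jog_arm([
  [[0.0002,0.004,0],[0,0,0],1],
  [[0.0002,0.004,0],[0,0,0],1],
])

```text
t: 14.8
position: [0.5071, -0.0057, 0.1682]
eef_rot: [1.247, 1.187, -1.242]
ft_force: [-0.4, -21.0, -4.1]
width: 0.012
```

Emit:
jog_arm([
  [[0.0002,0.004,0],[0,0,0],1],
  [[0.0002,0.004,0],[0,0,0],1],
])

```text
t: 15.0
position: [0.5072, -0.0059, 0.1682]
eef_rot: [1.245, 1.175, -1.25]
ft_force: [1.4, -12.4, -5.3]
width: 0.0121
```

```bash
python3 st.py
python3 - <<'E'
from rail import *
s=cap('wrist','w10')
s=cap('side','side10');rail(cloud(s),s['depth']>0,-.14,.25)
i=s['img'][:,:,::-1];cv2.imwrite('pics/c10.png',np.hstack([cv2.resize(i[110:270,170:310],(420,480),interpolation=2),cv2.resize(load('w10')['img'][:270,170:370,::-1],(356,480))]))
E
```

```text
t 15.0 pos [ 0.5072 -0.0059  0.1682] yaw -3.11 ax [ 0.003 -0.008 -1.   ] 0.003 F [  1.4 -12.4  -5.3] T [-2.62  0.05  0.07] w 0.012121394694640708
lip u [0.4685 0.483  0.4862] z 0.1475 69 back u [0.5048 0.5113 0.5135] 77 floor z 0.1309
[(np.float64(0.021), np.int64(4)), (np.float64(0.06), np.int64(1)), (np.float64(0.063), np.int64(4)), (np.float64(0.066), np.int64(4)), (np.float64(0.084), np.int64(1)), (np.float64(0.093), np.int64(3)), (np.float64(0.099), np.int64(8)), (np.float64(0.102), np.int64(8)), (np.float64(0.108), np.int64(1)), (np.float64(0.171), np.int64(2)), (np.float64(0.174), np.int64(7)), (np.float64(0.177), np.int64(3)), (np.float64(0.204), np.int64(3)), (np.float64(0.21), np.int64(3)), (np.float64(0.213), np.int64(14)), (np.float64(0.216), np.int64(2))]
```

View pics/c10.png

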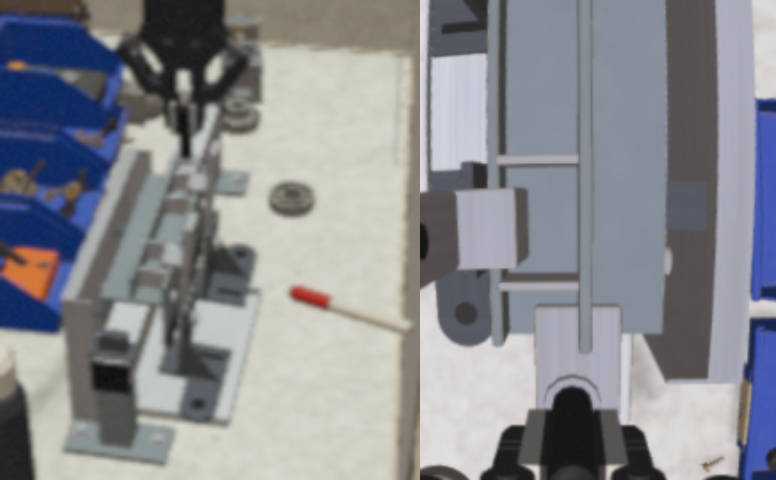

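Emit:
jog_arm([
  [[0,0.006,0],[-0.3,0,0],1],
  [[0,0.003,0],[0,0,0],1],
])

```text
t: 15.3
position: [0.5071, -0.0062, 0.1682]
eef_rot: [1.24, 1.158, -1.263]
ft_force: [0.2, -4.9, -4.6]
width: 0.012
```

Emit:
jog_arm([
  [[0,0,0],[0,0,0],0.8],
  [[0,0,0],[0,0,0],0.5],
  [[0,0,0],[0,0,0],0.3],
  [[0,0,0],[0,0,0],0.3],
])

```text
t: 15.7
position: [0.508, -0.0053, 0.1689]
eef_rot: [1.243, 1.158, -1.261]
ft_force: [0.1, -0.9, 0.7]
width: 0.0592
```

```bash
python3 st.py
```

```text
t 15.7 pos [ 0.508  -0.0053  0.1689] yaw -3.64 ax [ 0.006 -0.021 -1.   ] 0.007 F [ 0.1 -0.9  0.7] T [-0.05 -0.01 -0.01] w 0.05922972633520967
```

Emit:
jog_arm([
  [[0,0,0.03],[0,0,0],0.2],
  [[0,0,0.05],[0,0,0],0.2],
  [[0,0,0.04],[0,0,0],0.2],
  [[-0.02,-0.05,0.01],[0,0,0],0.2],
  [[-0.04,-0.05,0],[0,0,0],0.2],
])

```text
t: 16.2
position: [0.4567, -0.0888, 0.3016]
eef_rot: [1.231, 1.163, -1.252]
ft_force: [-0.4, -1.4, 0.6]
width: 0.0682
```

Emit:
jog_arm([
  [[-0.03,-0.05,0],[0,0,0],0.2],
  [[0,-0.05,0],[0,0,0],0.2],
  [[0,-0.05,0],[0,0,0],0.2],
  [[0,0,0],[0,0,0],0.2],
])

```text
t: 16.6
position: [0.4253, -0.239, 0.3043]
eef_rot: [1.243, 1.161, -1.242]
ft_force: [0.1, 0.1, 0.3]
width: 0.0682
```

```bash
python3 st.py
python3 - <<'E'
from rail import *
for n in ['side','top']:
    s=cap(n,n+'11');rail(cloud(s),s['depth']>0,-.14,.25)
i=load('side11')['img'][:,:,::-1];j=load('top11')['img'][:,:,::-1]
cv2.imwrite('pics/c11.png',np.vstack([cv2.resize(j[140:260,140:400],(780,360),interpolation=2)[:, :600]]));cv2.imwrite('pics/c12.png',cv2.resize(i[110:280,170:310],None,fx=3.5,fy=3.5,interpolation=2))
E
```

```text
t 16.6 pos [ 0.4253 -0.239   0.3043] yaw -2.92 ax [ 0.016 -0.016 -1.   ] 0.017 F [0.1 0.1 0.3] T [0.09 0.02 0.01] w 0.06818389392872867
lip u [0.4687 0.4829 0.4863] z 0.147 70 back u [0.5044 0.5113 0.5137] 79 floor z 0.1308
[(np.float64(0.018), np.int64(2)), (np.float64(0.021), np.int64(2)), (np.float64(0.06), np.int64(2)), (np.float64(0.063), np.int64(3)), (np.float64(0.066), np.int64(3)), (np.float64(0.069), np.int64(1)), (np.float64(0.084), np.int64(1)), (np.float64(0.087), np.int64(1)), (np.float64(0.093), np.int64(1)), (np.float64(0.096), np.int64(1)), (np.float64(0.099), np.int64(5)), (np.float64(0.102), np.int64(9)), (np.float64(0.105), np.int64(4)), (np.float64(0.168), np.int64(1)), (np.float64(0.171), np.int64(3)), (np.float64(0.174), np.int64(6)), (np.float64(0.201), np.int64(2)), (np.float64(0.207), np.int64(2)), (np.float64(0.21), np.int64(7)), (np.float64(0.213), np.int64(11)), (np.float64(0.216), np.int64(1))]
lip u [0.4794 0.4814 0.4857] z 0.1476 99 back u [0.5066 0.5091 0.5113] 115 floor z 0.131
[(np.float64(0.015), np.int64(2)), (np.float64(0.018), np.int64(2)), (np.float64(0.021), np.int64(3)), (np.float64(0.024), np.int64(1)), (np.float64(0.06), np.int64(5)), (np.float64(0.063), np.int64(2)), (np.float64(0.099), np.int64(3)), (np.float64(0.102), np.int64(1)), (np.float64(0.171), np.int64(5)), (np.float64(0.201), np.int64(2)), (np.float64(0.207), np.int64(1)), (np.float64(0.21), np.int64(7))]
```

View pics/c11.png

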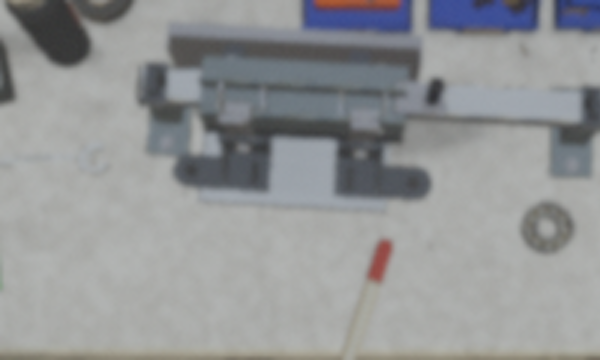

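View pics/c12.png

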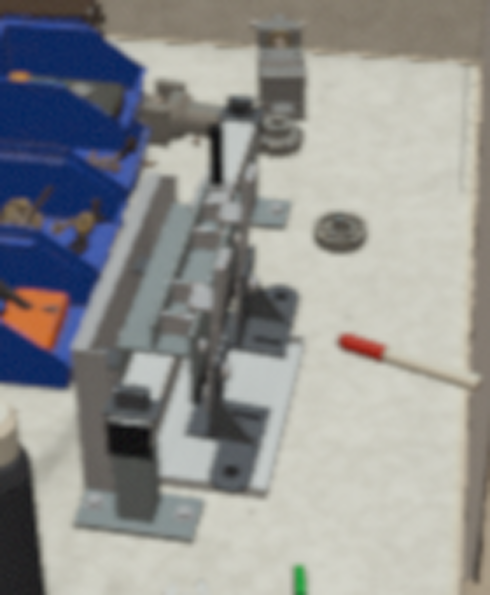

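```bash
python3 -c "
from rig import job
print(job.sign_off())"
```

```text
the job is handed in; nothing more can be done
None
```

The spray rail is loaded and pushed home, and I handed the job in at about 17 s.

- **Brackets:** The left-hand bracket hangs in the left bay and the right-hand one in the right bay, toes pointing away from each other. I lowered each in the grip until the wrist force jumped by about 25 N at the expected trough-floor height, and only then let go.
- **Carriage:** I gripped the handle and pushed left until it stopped hard. Two further pushes did not move it. The handle travelled 101 mm, and the bay separators moved about the same in the images.
- **At the stop:** About 37 mm of rail is left between the carriage and the left end block. From the rail's geometry I estimate a start near 0.029 m, which puts the carriage at 0.130 m. That agrees with the hard stop, but I could not read the joint directly.
- **Last pictures (side and top):** Both brackets are still hooked and the gripper is clear. I did not touch the bearing, gear, spanner or green look-alike.
- **Disagreements:** The cameras differed by about 1–2 mm on the lip position, and the depth images put the trough floor at 131 mm against the stated 130 mm. I did not measure how far the hung pieces tilt; they look close to upright.

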